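# Wedge a weld coupon tight in the inspection fixture

## Robot

A 6-joint arm with a two-finger parallel gripper is mounted at the origin on the work surface. World frame = base frame: x ahead of the robot, y to its left, z up, the work surface at z = 0. Lengths are in m, angles in rad, forces in N, time in s.
With the tool pointing down it reaches from about 0.25 to 0.725 m from the base axis. Payload 9.7 kg.
Tool frame: the origin (TCP) lies midway between the tips of the shut fingers; the grasp point (between the pads) lies 19 mm behind it (arm.pinch_z is the distance from the TCP to the grasp point, in m); z points along the fingers, y is the line along which they close (so a half turn about z gives the same grasp; the last joint's range is limited). The gripper opens to 85 mm and grips with 20 to 120 N. Pads are 22 mm wide; open, the fingers measure 114 mm over their backs; the gripper's body (76 mm by 85 mm) begins 54 mm behind the grasp point. The pads swing forward as they close: fully open they stand 13 mm farther back than shut.
Start: joints at [-1.213, 0.087, 0.176, 1.66, 0, 1.571], TCP at [0.193, -0.515, 0.231] pointing down, gripper open.
Joint ranges: [-3.13, 3.13], [-0.85, 1.81], [-1.15, 1.24], [-2.2, 2.28], [-1.44, 1.52], [-3.14, 3.14]. Speed limits (rad/s): [2.22, 2.22, 2.57, 3.14, 3.14, 3.14].

## Interface

Orientations are given as a rotation vector (axis times angle).
In Python, from workcell import arm, vision, spotter gives the robot as it stands.
- The arm moves only by the tool carry_out, never from a script. Its argument "targets" is one flat list of numbers, 5 for each row, row after row: the shift along the world's x, y, z each as a share of 30 mm, from -1 to 1, then the turn about the world's z as a share of 60 degrees, from -1 to 1, then the opening, from 0 (shut) to 1 (fully open). A call has 1 to 12 rows; each row shifts and turns the commanded pose from where the row before left it; what a row does not reach is not made up. A row lasts 1/12 s, in which the tool goes at most 41.7 mm and 7.16 degrees, less where a joint would pass 70% of its speed; a pose out of reach is approached as far as the arm can. A call with a number of a shift or a turn outside -1 to 1 is refused whole. A call with a gripper value outside its range is refused whole. The fingers move at their own pace and stop on an object; the grip force is fixed at half the most. Time passes only in rows, so rows that do not move let the fingers close. It gives the time, the measured TCP pose, the force, the opening and the grip force at its end, in the units of the state.
- arm.read_state(): the state, without advancing time (a new reading comes with each control period).
- vision.get_image(name): name is "side" or "top" or "wrist"; returns a dict with "img" (384x512x3 uint8, blue, green, red), "fx", "fy", "cx", "cy" (pixels), "extrinsics" (4x4, takes a point from world to camera coordinates). Camera axes: x right, y down, z forward; pixel columns grow to the right and rows downward; lengths in m; the calibration is good to about 2 mm. A picture is of the moment at which its call begins. There is no depth.
- arm.hand_in(): hands the job in; it is judged then, once.
Trained networks look in the newest picture that a camera, given by its name, has taken for a name from the list of things; names that differ only in an ending like _2 or _b are one class to them, and where a whole thing is asked for, a point or a joint stands for the part that bears it (a point fixed in the world has none). Each returns a list of dicts, best first, with "p" (0 to 1); they miss things now and then, are a little off and sometimes report something else, mostly with a low value. They report only what shows in the picture. A call takes as long as a camera call. They do not tell look-alikes from the thing itself.
- spotter.search_frame(target, camera): "box" ([left, top, right, bottom] in pixels, round what is visible of it).
The state is a dict: "clock": time; "qpos": joint angles; "dq": joint speeds; "tau": joint torques, N m; "eef_pos": TCP position; "ee_rot": TCP orientation; "ft_force": force on the tool from outside, world axes, zero at the start; "wrist_torque": the same for the moment, N m; "width": finger opening in m; "grasp_force": force on a finger pad.
Only numpy, scipy, OpenCV 4.12 (cv2) and the standard library are available. Lean on these libraries where they do the work, as an engineer would, in place of code of your own. Each camera call takes 0.05 s, during which the arm holds its last target. There are 200 camera calls.

## Task

Slide the aluminium weld coupon, without lifting it, along the fixture until its end meets the yellow end stop. Then lay the orange wedge flat on the fixture's base with its thin end leading into the gap between the coupon and the slanted grey rail, and push it in firmly until it jams and locks the coupon square and tight between the green rail and the wedge. Leave the wedge and coupon there and do not disturb anything else on the bench.

Things in the scene. Friction and masses are not known exactly. Their poses are not given: they have to be found in the camera images.
- fixture: fixture fixed to the bench: steel base plate 285 x 180 x 12 under rails 30 tall (tops 42 above the bench). Origin at bench level; x runs from the open end to the end stop, z up. Base spans x -165 to 120, y -90 to 90; no rails at x below -25. With all home the coupon's centre is at x 30, y 25 and the wedge's head centre near x -45, y -26 (head stays outside the gap)
- stop: yellow end stop on the fixture: its face is at fixture x 90, spanning y -3 to 82. Its origin and axes are those of the fixture
- rail_mouth (a point): mouth-end corner of the slanted grey rail's working face, at the rail's top (42 above the bench), fixture x -20, y -41. The face runs straight from here to fixture x 90, y -19 (slope 1 in 5); the rail is 30 thick. Axes as the fixture's
- datum: green datum rail fixed to the fixture on the +y side; its straight face is at fixture y 60, from x -25 to 90. Its origin and axes are those of the fixture
- coupon: aluminium weld coupon with a bead across its top, 120 (its x) x 70 (its y) x 18 tall, 0.4 kg, free to slide on the base between the rails; origin under its centre. It starts 30 to 65 short of the end stop, several mm off the green rail and slightly skewed; its x axis points roughly along the fixture's x
- wedge_grip (a point): centre of the slick orange plastic wedge's head, 15 above its underside. 0.14 kg, 130 x 30 tall. x points to the thin end: head 40 (x) x 32 (y), butt 20 behind this point; from 20 ahead it tapers over 90 to a tip 14 wide, 110 ahead. +y side straight, 16 from this point (goes against the coupon); -y side slants 1 in 5 like the grey rail. Driven along the grey rail, about 20 N jams it; friction holds it
- bottle: white couplant bottle with a blue cap, 52 across and 130 tall, standing beyond the slanted rail; origin under its centre. Leave alone
- probe: small probe, a black block on a clear shoe, 30 x 26 x 37, standing on the fixture's base near the open end, on the datum side (its centre about 67 to the +y side of the fixture's origin); origin under its centre. Leave alone
- marker: white marker pen with a blue cap, 130 long, 14 thick, lying on the bench beside the datum rail; origin under its centre. Leave alone
- calblock: plain bright steel reference block, 60 x 25 x 30; origin under its centre. Leave alone
- puck: red round magnet with a stub handle, 54 across and 42 tall; origin under its centre. Leave alone
- tape: yellow tape measure, 60 x 35 x 58; origin under its centre. Leave alone
- brush: hand brush 170 long lying at the back; origin under its middle. Leave alone
Not all that is in view belongs to the job. Of the things shaped like the part that bears wedge_grip, the orange one is meant. Leave any black look-alike of the coupon alone.

How it is judged:
On the way, in this order (a step that is already met when the one before it is completed fails the run):
1. the coupon has been slid up to the end stop (within 3 mm) (x of coupon in the frame of fixture above 0.027 m), for 0.1 s.
2. the wedge lies on the base with its thin end at least 15 mm into the gap (x of wedge_grip in the frame of fixture between -0.115 and 0 m and y of wedge_grip in the frame of fixture between -0.042 and -0.014 m and z of wedge_grip in the frame of fixture below 0.031 m and angle between the x axis of wedge_grip and the x axis of fixture, either way round below 0.15 rad), for 0.1 s.
At the end, for the whole second after the job is handed in: Coupon flat on the base, within 3 mm of the end stop and 2.5 mm of the green rail, square within 0.03 rad and still pressed on the green rail with over 2 N; wedge flat in the gap, thin end in, head centre 10 mm short to 20 mm beyond its nominal tight place; all at rest (x of coupon in the frame of fixture between 0.027 and 0.033 m and y of coupon in the frame of fixture above 0.0225 m and angle between the x axis of coupon and the x axis of fixture, either way round below 0.03 rad and z of coupon in the frame of fixture below 0.015 m and x of wedge_grip in the frame of fixture between -0.055 and -0.025 m and y of wedge_grip in the frame of fixture between -0.032 and -0.02 m and z of wedge_grip in the frame of fixture below 0.03 m and angle between wedge_grip's own z axis and vertical below 0.05 rad and angle between the x axis of wedge_grip and the x axis of fixture, either way round below 0.06 rad and contact force between coupon and datum above 2 N and linear speed of coupon below 0.01 m/s); the robot touches nothing.
It fails at once if the coupon is lifted off the base (more than 8 mm) (z of coupon in the frame of fixture above 0.02 m).
It fails at once if a bystander (bottle, probe, marker, reference block, magnet, tape measure or brush) is moved more than 20 mm (distance of any of bottle, probe, marker, calblock, puck, tape, brush from where it was at the start of the episode above 0.02 m).
It also fails if it takes over 72 s, if anything falls off the work surface, if the arm or the gripper's body presses on something with over 40 N, if the wrist force passes 120 N, or if a joint passes its speed limit or range.

## Working session

There is one attempt and no reset: what is moved stays moved. The work goes in short steps, Python scripts to look and compute and a tool call to move; the robot and the scene stay as the last step left them, time stands still between calls to the robot, and variables do not carry over. Pictures are saved under pics/ and viewed, at most 10 in all, crops included, and the job is handed in when it is done.

Besides the shell and the picture viewer there is one more tool, called after "Emit:" as name(argument=value, ...) on one line, values as JSON. carry_out: Moves the arm, as the interface text tells. Shift numbers are shares of 30 mm and turn numbers shares of 60 degrees, none past 1 either way. Its arguments: {"type":"object","properties":{"targets":{"type":"array","items":{"type":"number","minimum":-1,"maximum":1}}},"required":["targets"]}

```bash
mkdir -p pics; ls; python3 - <<'E'
from workcell import arm, vision, spotter
import cv2,numpy as np
for n in("top","side"):
    d=vision.get_image(n); cv2.imwrite(f"pics/{n}0.png",cv2.resize(d["img"],None,fx=1.5,fy=1.5))
    print(n,d["fx"],d["fy"],d["cx"],d["cy"],np.round(d["extrinsics"],4).tolist())
    for t in("fixture","stop","datum","coupon","wedge_grip","probe","bottle","marker"):
        print(t,[(round(r["p"],2),np.round(r["box"]).tolist()) for r in spotter.search_frame(t,n)][:4])
print(arm.read_state())
E
```

```text
pics
top 487.3385239429871 487.3385239429871 254.66920958899186 194.81075247631514 [[0.0102, -0.9999, 0.0027, 0.0262], [-0.9938, -0.0104, -0.1106, 0.5591], [0.1106, -0.0016, -0.9939, 1.3046], [0.0, 0.0, 0.0, 1.0]]
fixture [(0.76, [190.0, 160.0, 301.0, 237.0]), (0.37, [357.0, 173.0, 378.0, 198.0])]
stop [(0.52, [194.0, 202.0, 206.0, 235.0])]
datum [(0.61, [205.0, 217.0, 250.0, 233.0])]
coupon [(0.79, [278.0, 253.0, 308.0, 301.0]), (0.66, [216.0, 188.0, 263.0, 220.0])]
wedge_grip [(0.97, [131.0, 194.0, 154.0, 241.0]), (0.84, [125.0, 137.0, 170.0, 166.0])]
probe [(0.54, [277.0, 208.0, 288.0, 222.0])]
bottle [(0.71, [185.0, 133.0, 209.0, 155.0]), (0.57, [370.0, 220.0, 393.0, 233.0])]
marker [(0.67, [210.0, 234.0, 254.0, 247.0])]
side 461.483678313704 461.483678313704 258.7696582237946 185.91494682822474 [[-0.9784, -0.2067, 0.0072, 0.5426], [-0.1527, 0.6986, -0.699, 0.1165], [0.1394, -0.685, -0.7151, 1.0396], [0.0, 0.0, 0.0, 1.0]]
fixture [(0.67, [209.0, 169.0, 295.0, 272.0])]
stop [(0.88, [246.0, 248.0, 290.0, 265.0]), (0.7, [273.0, 173.0, 290.0, 189.0])]
datum [(0.59, [278.0, 207.0, 287
[... 349 characters left out ...]
, 262.0])]
{'clock': 0.9, 'qpos': array([-1.21296841e+00,  8.68992995e-02,  1.75893392e-01,  1.65981482e+00,
       -9.35630573e-06,  1.57081596e+00]), 'dq': array([-5.37860912e-04,  8.99782488e-04, -7.60796875e-05, -9.07739888e-04,
        7.10602957e-04,  3.56416250e-05]), 'tau': array([-8.94246314e-04, -5.20107472e+01,  4.64848065e+01,  1.89701394e-03,
        1.60096847e-04,  7.89316090e-06]), 'eef_pos': array([ 0.19262577, -0.51515301,  0.23128116]), 'ee_rot': array([-3.09142863e+00, -5.59046560e-01,  2.12822932e-05]), 'ft_force': array([ 0.30344006,  1.14989521, -0.4813487 ]), 'wrist_torque': array([0.05860625, 0.04881214, 0.00764829]), 'grasp_force': 0.0, 'width': 0.08543542592309498}
```

View pics/top0.png

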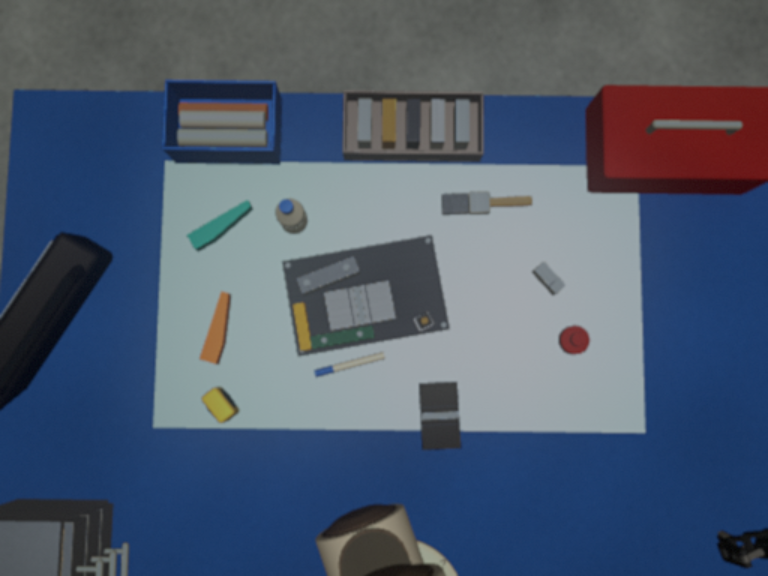

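View pics/side0.png

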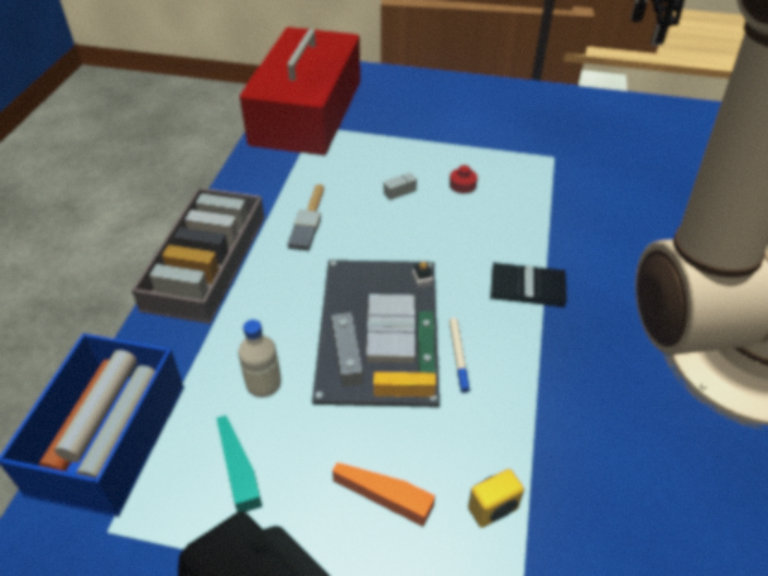

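```bash
cat > h.py <<'E'
from workcell import arm, vision, spotter
import cv2,numpy as np
from scipy.optimize import minimize
def proj(d,P):
    P=np.atleast_2d(P); E=d["extrinsics"]; c=P@E[:3,:3].T+E[:3,3]
    return np.c_[d["fx"]*c[:,0]/c[:,2]+d["cx"],d["fy"]*c[:,1]/c[:,2]+d["cy"]]
def unproj(d,uv,z):
    E=d["extrinsics"];R=E[:3,:3];o=-R.T@E[:3,3]
    v=R.T@np.array([(uv[0]-d["cx"])/d["fx"],(uv[1]-d["cy"])/d["fy"],1]); return o+v*(z-o[2])/v[2]
def pose(p,L):
    c,s=np.cos(p[2]),np.sin(p[2]); return np.c_[p[0]+c*L[:,0]-s*L[:,1],p[1]+s*L[:,0]+c*L[:,1],L[:,2]]
def prism(poly,z0,z1): return np.array([[x,y,z] for z in(z0,z1) for x,y in poly])
K=6
def sil(d,P):
    h,w=d["img"].shape[:2]; uv=(proj(d,P)+.5)*K-.5
    m=np.zeros((h*K,w*K),np.uint8); cv2.fillConvexPoly(m,cv2.convexHull(np.round(uv*16).astype(np.int32)),255,shift=4)
    return cv2.resize(m,(w,h),interpolation=cv2.INTER_AREA).astype(float)/255
def fit(views,L,p0):
    f=lambda p:sum(np.abs(sil(d,pose(p,L))-m).sum() for d,m in views)
    best=None; p0=np.array(p0,float); sx=np.array([[0,0,0],[.012,0,0],[0,.012,0],[0,0,.12]])
    p=p0
    for k in(1,.4,.15): p=minimize(f,p,method="Nelder-Mead",options=dict(initial_simplex=p+sx*k,xatol=1e-4,fatol=.3)).x
    return p,f(p)
def comp(mask,uv,hull=False):
    n,l,st,c=cv2.connectedComponentsWithStats(mask.astype(np.uint8)); v=l[int(uv[1]),int(uv[0])]
    m=(l==v).astype(np.uint8) if v else 0*mask.astype(np.uint8)
    if hull:
        cs,_=cv2.findContours(m,cv2.RETR_EXTERNAL,cv2.CHAIN_APPROX_NONE); cv2.fillConvexPoly(m,cv2.convexHull(np.vstack(cs)),1)
    return m.astype(float)
BASE=prism([(-.165,-.09),(.12,-.09),(.12,.09),(-.165,.09)],0,.012)
WEDGE=prism([(-.02,-.016),(.02,-.016),(.11,.002),(.11,.016),(-.02,.016)],0,.03)
COUP=prism([(-.06,-.035),(.06,-.035),(.06,.035),(-.06,.035)],.012,.030)
def infix(F,p):
    c,s=np.cos(F[2]),np.sin(F[2]); dx,dy=p[0]-F[0],p[1]-F[1]
    r=[c*dx+s*dy,-s*dx+c*dy]; return np.array(r+([p[2]-F[2]] if len(p)>2 else []))
def toworld(F,x,y):
    c,s=np.cos(F[2]),np.sin(F[2]); return np.array([F[0]+c*x-s*y,F[1]+s*x+c*y])
E
cat > m1.py <<'E'
from h import *
V={n:vision.get_image(n) for n in("top","side")}
big=[]
fx={"top":(280,190),"side":(225,225)}; wg={"top":(143,220),"side":(255,327)}; cp={"top":(228,200),"side":(255,215)}
vf,vw,vc=[],[],[]
for n,d in V.items():
    im=d["img"];hsv=cv2.cvtColor(im,cv2.COLOR_BGR2HSV);H,S,Vv=[hsv[...,i].astype(int) for i in range(3)]
    print(n,"base",hsv[fx[n][1],fx[n][0]],"sheet",hsv[270,120] if n=="top" else hsv[330,200],"coup",hsv[cp[n][1],cp[n][0]],"wedge",hsv[wg[n][1],wg[n][0]])
    hsvs=hsv[120:150,250:280]
    dark=(Vv<120)|((S>110)); 
    mf=comp(dark,fx[n],True); mw=comp((H<18)&(S>120)&(Vv>60),wg[n])
    mc=comp((Vv>115)&(S<60),cp[n])
    vf.append((d,mf));vw.append((d,mw));vc.append((d,mc))
    print(mf.sum(),mw.sum(),mc.sum())
for lab,v,L,u,z,yaw in(("fix",vf,BASE,(245,197),.012,1.7),("wedge",vw,WEDGE,(141,228),.015,.15),("coup",vc,COUP,(240,203),.03,1.7)):
    p0=unproj(V["top"],u,z)
    for vv in(v,v[:1],v[1:]):
        p,e=fit(vv,L,[p0[0],p0[1],yaw]); print(lab,np.round(p,4),round(e,1))
        if vv is v:
            for d,m in v:
                cs=cv2.convexHull(np.round((proj(d,pose(p,L))+.5)*4).astype(np.int32)); big.append((d,cs))
            if lab=="fix": F=p
            else: print("  in fixture",np.round(infix(F,p),4))
out=[]
for n,(x,y,w,h) in(("top",(125,130,200,130)),("side",(140,160,180,195))):
    d=V[n]; I=cv2.resize(d["img"],None,fx=4,fy=4,interpolation=cv2.INTER_CUBIC)
    for dd,cs in big:
        if dd is d: cv2.polylines(I,[cs],True,(0,255,255),1)
    cv2.imwrite(f"pics/{n}1.png",I[y*4:(y+h)*4,x*4:(x+w)*4] if n=="top" else cv2.resize(I[y*4:(y+h)*4,x*4:(x+w)*4],None,fx=.75,fy=.75))
E
python3 m1.py
```

```text
top base [108  34  74] sheet [ 91  34 159] coup [104  21 135] wedge [ 14 148 158]
6667.0 423.0 1042.0
side base [ 99  30 144] sheet [ 90  32 233] coup [ 90  24 177] wedge [ 14 183 233]Traceback (most recent call last):
  File "m1.py", line 11, in <module>
    mf=comp(dark,fx[n],True); mw=comp((H<18)&(S>120)&(Vv>60),wg[n])
  File "h.py", line 28, in comp
    cs,_=cv2.findContours(m,cv2.RETR_EXTERNAL,cv2.CHAIN_APPROX_NONE); cv2.fillConvexPoly(m,cv2.convexHull(np.vstack(cs)),1)
                                                                                                          ~~~~~~~~~^^^^
    return _nx.concatenate(arrs, 0, dtype=dtype, casting=casting)
           ~~~~~~~~~~~~~~~^^^^^^^^^^^^^^^^^^^^^^^^^^^^^^^^^^^^^^^
ValueError: need at least one array to concatenate
```

```bash
sed -i 's/(225,225)/(240,183)/; s/(Vv<120)/(Vv<(120 if n=="top" else 155))/; s/(Vv>115)/(Vv>(110 if n=="top" else 130))/' m1.py; python3 m1.py
```

```text
top base [111  34  74] sheet [ 91  35 160] coup [105  23 135] wedge [ 14 153 158]
6667.0 424.0 1093.0
side base [105  31  83] sheet [ 91  32 234] coup [ 92  22 175] wedge [ 14 186 232]
7747.0 1155.0 1300.0
fix [0.5523 0.0868 1.7579] 224.0
fix [0.5522 0.0859 1.7584] 90.5
fix [0.5523 0.0877 1.758 ] 107.3
wedge [ 0.4512  0.3438 -0.3208] 404.7
  in fixture [ 0.2713  0.0515 -2.0786]
wedge [ 0.4494  0.3426 -0.2873] 147.1
wedge [ 0.4511  0.3431 -0.3216] 254.8
coup [0.5358 0.0736 1.7741] 226.7
  in fixture [-0.0099  0.0187  0.0162]
coup [0.5367 0.0741 1.7664] 58.8
coup [0.5374 0.0642 1.7764] 133.9
```

View pics/top1.png

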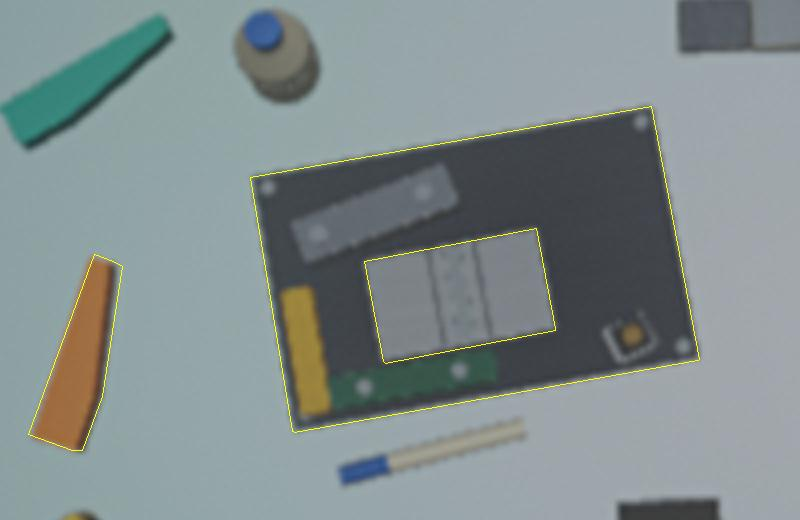

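View pics/side1.png

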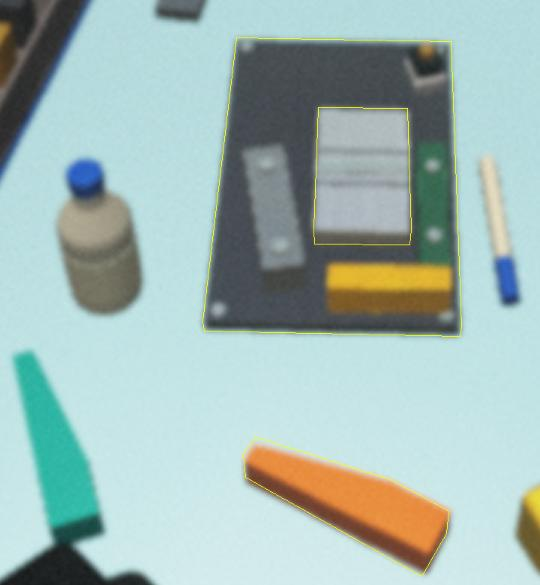

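The fits sit on the picture edges. In the top crop, the fixture spans (250,107)–(698,432) with its stop at the left, so fixture +x is roughly world +y. Candidates for the wedge are orange at (75,360) and green at (85,80), so I take orange. Candidates for the coupon are the bright block at (460,295) and the black look-alike at (668,510), so I take the bright one on the fixture. This crop confirms both.

Emit:
carry_out(targets=[0.7,1,0,0.079,0.5,0.7,1,0,0.079,0.5,0.7,1,0,0.079,0.5,0.7,1,0,0.079,0.5,0.7,1,0,0.079,0.5,0.7,1,0,0.079,0.5,0.7,1,0,0.079,0.5,0.7,1,0,0.079,0.5,0.7,1,0,0.079,0.5,0.7,1,0,0.079,0.5,0.7,1,0,0.079,0.5,0.7,1,0,0.079,0.5])

```text
clock: 2.1
eef_pos: [0.4453, -0.1534, 0.2316]
ee_rot: [2.448, 1.969, 0.001]
ft_force: [0.9, -0.4, 0.7]
width: 0.0429
grasp_force: 0.0
```

Emit:
carry_out(targets=[0.7,1,0,0.079,0.5,0.7,1,0,0.079,0.5,0.7,1,0,0.079,0.5,0.7,1,0,0.079,0.5,0.7,0.7,0,0.079,0.5,0,0,0,0,0.5,0,0,0,0,0.5])

```text
clock: 2.68
eef_pos: [0.5501, -0.013, 0.2305]
ee_rot: [-1.993, -2.427, 0.001]
ft_force: [0.3, -0.6, -0.4]
width: 0.0427
grasp_force: 0.0
```

Emit:
carry_out(targets=[0,0,-1,0,0.5,0,0,-1,0,0.5,0,0,-1,0,0.5,0,0,-1,0,0.5,0,0,-1,0,0.5,0,0,-1,0,0.5,0,0,-0.8,0,0.5,0,0,-0.28,0,0.5,0,0,0,0,0.5,0,0,0,0,0.5])

```text
clock: 3.52
eef_pos: [0.5497, -0.0147, 0.02]
ee_rot: [1.998, 2.424, 0.001]
ft_force: [0.4, -0.0, 0.6]
width: 0.0426
grasp_force: 0.0
```

```bash
cat > st.py <<'E'
from h import *
F=np.array([.5523,.0868,1.758])
s=arm.read_state(); r=cv2.Rodrigues(s["ee_rot"])[0]
p=s["eef_pos"]; print("tcp",np.round(p,4),"fix xy",np.round(infix(F,p[:2]),4),"ty yaw-F-90",round(np.arctan2(r[1,1],r[0,1])-F[2]+np.pi/2,4),"F fix",np.round(infix(np.array([0,0,F[2]]),s["ft_force"][:2]),1),s["clock"])
E
python3 st.py
```

```text
tcp [ 0.5497 -0.0147  0.02  ] fix xy [-0.0993  0.0214] ty yaw-F-90 0.0049 F fix [-0.1 -0.4] 3.5167
```

Emit:
carry_out(targets=[-0.037,0.197,0,0,0.5,-0.037,0.197,0,0,0.5,-0.037,0.197,0,0,0.5,-0.037,0.197,0,0,0.5,-0.037,0.197,0,0,0.5,-0.037,0.197,0,0,0.5,-0.037,0.197,0,0,0.5,-0.037,0.197,0,0,0.5,-0.02,0.1,0,0,0.5,-0.02,0.1,0,0,0.5,0,0,0,0,0.5])

```text
clock: 4.43
eef_pos: [0.5393, 0.0398, 0.0187]
ee_rot: [-1.995, -2.426, -0.0]
ft_force: [-0.6, 0.6, -0.8]
width: 0.0429
grasp_force: 0.0
```

```bash
python3 st.py
```

```text
tcp [0.5393 0.0398 0.0187] fix xy [-0.0437  0.0215] ty yaw-F-90 0.0068 F fix [0.7 0.5] 4.4333
```

Emit:
carry_out(targets=[-0.012,0.066,0,0,0.5,-0.012,0.066,0,0,0.5,0,0,0,0,0.5])

```text
clock: 4.68
eef_pos: [0.5387, 0.0427, 0.0187]
ee_rot: [1.997, 2.425, -0.002]
ft_force: [0.6, -5.3, 0.8]
width: 0.0427
grasp_force: 2.5
```

Emit:
carry_out(targets=[-0.012,0.066,0,0,0.5,0,0,0,0,0.5])

```text
clock: 4.85
eef_pos: [0.5385, 0.0428, 0.0187]
ee_rot: [1.997, 2.421, -0.006]
ft_force: [1.2, -15.0, 0.2]
width: 0.0431
grasp_force: 7.6
```

Emit:
carry_out(targets=[-0.012,0.066,0,0,0.5,0,0,0,0,0.5])

```text
clock: 5.02
eef_pos: [0.5384, 0.0429, 0.0188]
ee_rot: [1.997, 2.418, -0.01]
ft_force: [2.0, -25.0, 0.2]
width: 0.0426
grasp_force: 12.8
```

```bash
python3 st.py; python3 m1.py | grep -A1 coup
```

```text
tcp [0.5384 0.0429 0.0188] fix xy [-0.0405  0.0219] ty yaw-F-90 0.003 F fix [-25.    2.7] 5.0167
top base [13 39 59] sheet [ 91  35 154] coup [ 28  31 155] wedge [ 14 152 153]
1120.0 429.0 56599.0
side base [80 13 61] sheet [ 91  27 238] coup [ 95  17 199] wedge [ 14 185 237]
196608.0 1154.0 1276.0
--
coup [0.5294 0.1014 1.754 ] 55821.0
  in fixture [ 0.0208  0.0198 -0.0033]
coup [0.5307 0.0538 2.0188] 55448.9
coup [0.5292 0.1022 1.7541] 255.4
```

Emit:
carry_out(targets=[0.1,-0.5,0,0,0.5,0.086,-0.483,0,0,0.5,0,0,1,0,0.8,0,0,1,0,1,0,0,1,0,1,0,0,1,0,1,-0.283,1,0.1,0.0928,1,-0.283,1,0.1,0.0928,1,-0.283,1,0.1,0.0928,1,-0.283,1,0.1,0.0928,1,-0.283,1,0.1,0.0928,1,-0.283,1,0.1,0.0928,1])

```text
clock: 6.12
eef_pos: [0.4918, 0.1991, 0.1568]
ee_rot: [-1.208, -2.899, -0.0]
ft_force: [-0.3, 0.2, -0.3]
width: 0.0854
grasp_force: 0.0
```

Emit:
carry_out(targets=[-0.283,1,0.1,0.0928,1,-0.283,1,0.1,0.0928,1,-0.283,1,0.1,0.0928,1,-0.283,1,0.1,0.0928,1,-0.283,1,0.1,0.0928,1,0,0,0,0,1,0,0,0,0,1])

```text
clock: 6.7
eef_pos: [0.4494, 0.349, 0.1714]
ee_rot: [-0.479, -3.104, 0.0]
ft_force: [0.2, -0.2, -0.7]
width: 0.0854
grasp_force: 0.0
```

```bash
cat > m2.py <<'E'
from h import *
import sys
V={n:vision.get_image(n) for n in("wrist","side","top")}
d=V["wrist"]; im=d["img"]
F=np.array([.5523,.0868,1.758])
W=np.array(eval(sys.argv[1]))
vw=[]
for n,d in V.items():
    hsv=cv2.cvtColor(d["img"],cv2.COLOR_BGR2HSV);H,S,Vv=[hsv[...,i].astype(int) for i in range(3)]
    m=(H<19)&(S>95)&(Vv>30)
    q=pose(W,np.array([[.01,0,.03]]))[0]
    uv=np.clip(proj(d,q)[0],0,[511,383]); m=comp(m,uv)
    print(n,uv.round(),m.sum()); 
    if m.sum()>50: vw.append((n,d,m))
for v in vw:
    p,e=fit([v[1:]],WEDGE,W); print(v[0],np.round(p,4),round(e),v[2].sum())
    if v[0]=="wrist":
        I=v[1]["img"].copy(); cv2.polylines(I,[cv2.convexHull(np.round(proj(v[1],pose(p,WEDGE))).astype(np.int32))],True,(255,0,255),1); cv2.imwrite("pics/wrist_%s.png"%sys.argv[2],I)
E
python3 st.py; python3 m2.py [.4505,.3432,-.315] a
```

```text
tcp [0.4494 0.349  0.1714] fix xy [0.2767 0.0523] ty yaw-F-90 1.0776 F fix [-0.2 -0.2] 6.7
wrist [251. 192.] 3241.0
side [271. 329.] 1199.0
top [141. 230.] 367.0
wrist [ 0.4495  0.3428 -0.2813] 148 3241.0
side [ 0.4505  0.3432 -0.3149] 214 1199.0
top [ 0.4684  0.3377 -0.2639] 202 367.0
```

View pics/wrist_a.png

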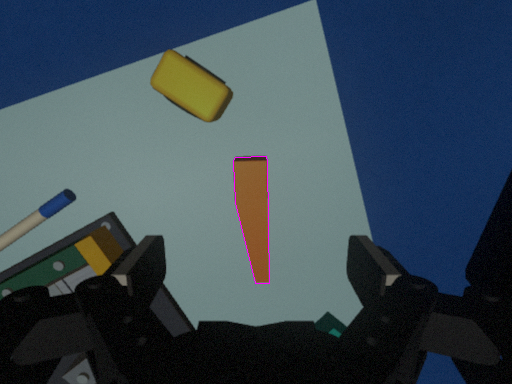

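Emit:
carry_out(targets=[-0.157,-0.2,0,0.024,1,0,0,-1,0,1,0,0,-1,0,1,0,0,-1,0,1,0,0,-1,0,1,0,0,-0.8,0,1,0,0,-0.5,0,1,0,0,-0.24,0,1,0,0,0,0,1,0,0,0,0,1])

```text
clock: 7.68
eef_pos: [0.446, 0.3411, 0.0064]
ee_rot: [0.445, 3.11, 0.001]
ft_force: [0.5, -0.6, 0.8]
width: 0.0855
grasp_force: 0.0
```

```bash
python3 st.py
```

```text
tcp [0.446  0.3411 0.0064] fix xy [0.2697 0.0571] ty yaw-F-90 1.099 F fix [-0.7 -0.4] 7.6833
```

Emit:
carry_out(targets=[0,0,0,0,0.1,0,0,0,0,0.1,0,0,0,0,0.1,0,0,0,0,0.1,0,0,0,0,0.1,0,0,0,0,0.1,0,0,0,0,0.1,0,0,0,0,0.1])

```text
clock: 8.35
eef_pos: [0.446, 0.342, 0.0065]
ee_rot: [0.443, 3.109, 0.002]
ft_force: [-0.7, 0.8, 5.1]
width: 0.0306
grasp_force: 60.1
```

Emit:
carry_out(targets=[0,0,0.6,0,0.1,0,0,1,0,0.1,0,0,1,0,0.1,0,0,0,0,0.1,0,0,0,0,0.1])

```text
clock: 8.77
eef_pos: [0.4463, 0.3422, 0.0853]
ee_rot: [0.443, 3.108, 0.003]
ft_force: [-0.0, -0.1, -0.9]
width: 0.0308
grasp_force: 59.5
```

```bash
python3 st.py; python3 - <<'E'
from h import *
import m2 if False else None
E
cat > m3.py <<'E'
# wedge pose while held: fit in wrist+side with given lift z
from h import *
import sys
F=np.array([.5523,.0868,1.758]); z=float(sys.argv[1]); off=float(sys.argv[2])
s=arm.read_state(); r=cv2.Rodrigues(s["ee_rot"])[0]; p=s["eef_pos"]; ty=np.arctan2(r[1,1],r[0,1])
yaw=ty-np.pi/2; W=[p[0]-off*np.cos(yaw),p[1]-off*np.sin(yaw),yaw]; L=WEDGE+[0,0,z]
print("guess",np.round(W,4),"F",np.round(infix(F,np.array(W)),4))
for n in("wrist","side"):
    d=vision.get_image(n); hsv=cv2.cvtColor(d["img"],cv2.COLOR_BGR2HSV);H,S,Vv=[hsv[...,i].astype(int) for i in range(3)]
    m=comp((H<19)&(S>95)&(Vv>30),proj(d,pose(W,np.array([[.06,.006,z+.03]])))[0])
    full=sil(d,pose(W,L)).sum()
    w,e=fit([(d,m)],L,W); q=infix(F,w); q[2]=(q[2]+np.pi)%(2*np.pi)-np.pi
    print(n,m.sum(),full,np.round(w,4),"F",np.round(q,4),"rel tcp yaw",round(w[2]-yaw,4),round(e))
    I=d["img"].copy(); cv2.polylines(I,[cv2.convexHull(np.round(proj(d,pose(w,L))).astype(np.int32))],True,(255,0,255),1); cv2.imwrite("pics/held_%s_%s.png"%(n,sys.argv[3]),I)
E
python3 m3.py .078 -.005 a
```

```text
tcp [0.4463 0.3422 0.0853] fix xy [0.2706 0.0566] ty yaw-F-90 1.1004 F fix [-0.1  0.1] 8.7667
guess [ 0.4511  0.3408 -0.2832] F [ 0.2684  0.0521 -2.0412]
wrist 0.0 11602.521568627451 [ 0.5671  0.2808 -0.7632] F [ 0.1878 -0.0507 -2.5212] rel tcp yaw -0.48 0
side 789.0 1619.678431372549 [ 0.4951  0.3319 -0.3734] F [ 0.2515  0.0106 -2.1314] rel tcp yaw -0.0902 746  File "<stdin>", line 2
    import m2 if False else None
              ^^
SyntaxError: invalid syntax
```

View pics/held_side_a.png

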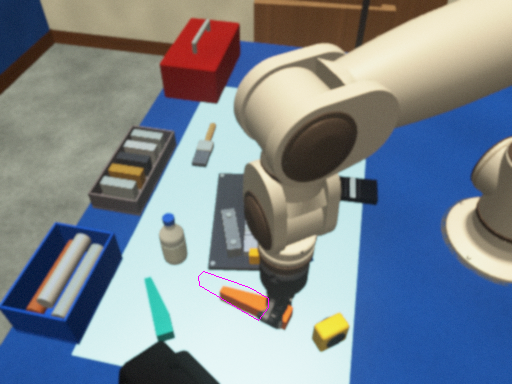

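Emit:
carry_out(targets=[0,0,1,0,0.1,0,0,1,0,0.1,0,0,1,0,0.1,0.327,-0.753,0,0.1147,0.1,0.327,-0.753,0,0.1147,0.1,0.327,-0.753,0,0.1147,0.1,0.327,-0.753,0,0.1147,0.1,0.327,-0.753,0,0.1147,0.1,0.327,-0.753,0,0.1147,0.1,0.327,-0.753,0,0.1147,0.1,0.327,-0.753,0,0.1147,0.1,0.327,-0.753,0,0.1147,0.1])

```text
clock: 9.87
eef_pos: [0.5336, 0.1369, 0.1718]
ee_rot: [1.228, -2.889, -0.001]
ft_force: [-0.6, -0.1, 0.4]
width: 0.0312
grasp_force: 59.6
```

Emit:
carry_out(targets=[0.327,-0.753,0,0.1147,0.1,0.327,-0.753,0,0.1147,0.1,0.327,-0.753,0,0.1147,0.1,0.327,-0.753,0,0.1147,0.1,0.327,-0.753,0,0.1147,0.1,0.327,-0.753,0,0.1147,0.1,0.327,-0.753,0,0.1147,0.1,0.327,-0.753,0,0.1147,0.1,0,0,0,0,0.1,0,0,0,0,0.1])

```text
clock: 10.7
eef_pos: [0.6119, -0.0435, 0.1715]
ee_rot: [2.415, -2.006, -0.004]
ft_force: [-1.1, 0.1, -1.4]
width: 0.0311
grasp_force: 59.8
```

```bash
python3 st.py; python3 m3.py .165 -.003 b
```

```text
tcp [ 0.6119 -0.0435  0.1715] fix xy [-0.1391 -0.0343] ty yaw-F-90 -3.1441 F fix [0.3 1. ] 10.7
guess [ 0.6114 -0.0406 -4.5277] F [-0.1361 -0.0344 -6.2857]
wrist 0.0 11910.0 [ 0.5514  0.0754 -5.0077] F [-0.011   0.003  -0.4825] rel tcp yaw -0.48 0
side 572.0 636.8235294117646 [ 0.6126 -0.0444 -4.51  ] F [-0.1401 -0.0348  0.0152] rel tcp yaw 0.0177 88
```

Emit:
carry_out(targets=[0,0,-1,0,0.1,0,0,-1,0,0.1,0,0,-1,0,0.1,0,0,-1,0,0.1,0,0,-0.6,0,0.1,0,0,-0.32,0,0.1,0,0,0,0,0.1,0,0,0,0,0.1])

```text
clock: 11.47
eef_pos: [0.6123, -0.0419, 0.0266]
ee_rot: [-2.42, 2.003, -0.0]
ft_force: [-0.7, 0.4, -1.1]
width: 0.0306
grasp_force: 60.2
```

```bash
python3 st.py; python3 m3.py .017 -.003 c; python3 - <<'E'
import cv2
I=cv2.imread('pics/held_side_c.png')[150:290,190:330]; cv2.imwrite('pics/c.png',cv2.resize(I,None,fx=4,fy=4,interpolation=2))
E
```

```text
tcp [ 0.6123 -0.0419  0.0266] fix xy [-0.1376 -0.035 ] ty yaw-F-90 -3.1408 F fix [0.5 0.7] 11.4667
guess [ 0.6118 -0.0389 -4.5244] F [-0.1346 -0.035  -6.2824]
wrist 0.0 11656.078431372549 [ 0.5518  0.0771 -5.0044] F [-0.0094  0.0023 -0.4792] rel tcp yaw -0.48 0
side 576.0 552.4627450980392 [ 0.6121 -0.0407 -4.5212] F [-0.1363 -0.035   0.004 ] rel tcp yaw 0.0032 54
```

View pics/c.png

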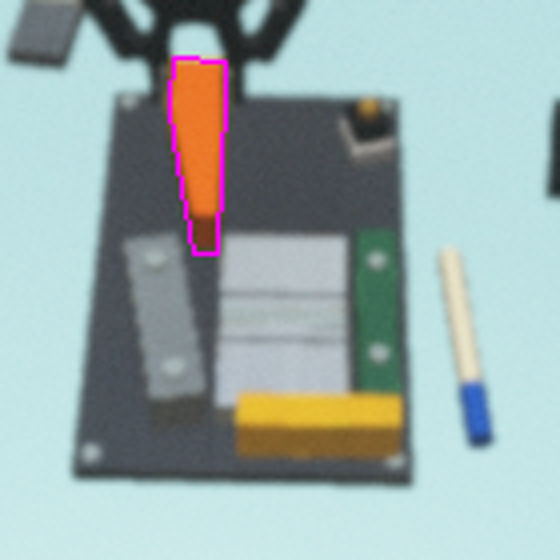

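Emit:
carry_out(targets=[0,0,-0.15,0,0.1,0,0,-0.1,0,0.1,0,0,0,0,0.1,-0.037,0.197,0,0,0.1,-0.037,0.197,0,0,0.1,-0.037,0.197,0,0,0.1,-0.037,0.197,0,0,0.1,-0.037,0.197,0,0,0.1,0,0,0,0,0.1,0,0,0,0,0.1])

```text
clock: 12.4
eef_pos: [0.6068, -0.0123, 0.0187]
ee_rot: [-2.421, 2.002, 0.0]
ft_force: [0.3, 0.1, 0.3]
width: 0.0309
grasp_force: 60.4
```

```bash
python3 st.py; python3 m3.py .012 -.003 d
```

```text
tcp [ 0.6068 -0.0123  0.0187] fix xy [-0.1075 -0.0351] ty yaw-F-90 -3.1401 F fix [ 0.  -0.3] 12.4
guess [ 0.6062 -0.0094 -4.5237] F [-0.1045 -0.0351 -6.2817]
wrist 0.0 11885.96862745098 [ 0.5462  0.1066 -5.0037] F [ 0.0206  0.0023 -0.4785] rel tcp yaw -0.48 0
side 605.0 578.0901960784314 [ 0.6064 -0.0109 -4.5164] F [-0.1061 -0.035   0.0087] rel tcp yaw 0.0072 53
```

Emit:
carry_out(targets=[-0.031,0.164,-0.02,0,0.1,-0.031,0.164,0,0,0.1,-0.064,0.158,0,0,0.1,-0.064,0.158,0,0,0.1,0,0,0,0,0.1])

```text
clock: 12.92
eef_pos: [0.6012, 0.0072, 0.0187]
ee_rot: [-2.42, 2.002, -0.001]
ft_force: [-1.2, 0.4, 5.8]
width: 0.031
grasp_force: 61.0
```

Emit:
carry_out(targets=[-0.064,0.158,0,0,0.1,-0.064,0.158,0,0,0.1,0,0,0,0,0.1])

```text
clock: 13.17
eef_pos: [0.5976, 0.0167, 0.0186]
ee_rot: [-2.419, 2.002, -0.002]
ft_force: [2.0, 0.8, 6.3]
width: 0.031
grasp_force: 60.9
```

```bash
python3 st.py
```

```text
tcp [0.5976 0.0167 0.0186] fix xy [-0.0773 -0.0315] ty yaw-F-90 -3.1406 F fix [ 0.4 -2.1] 13.1667
```

Emit:
carry_out(targets=[-0.064,0.158,0,0,0.1,-0.064,0.158,0,0,0.1,0,0,0,0,0.1])

```text
clock: 13.42
eef_pos: [0.5938, 0.026, 0.0186]
ee_rot: [-2.419, 2.002, -0.002]
ft_force: [1.6, -0.2, 6.7]
width: 0.031
grasp_force: 61.0
```

Emit:
carry_out(targets=[-0.064,0.158,0,0,0.1,-0.032,0.08,0,0,0.1,0,0,0,0,0.1])

```text
clock: 13.67
eef_pos: [0.5911, 0.0329, 0.0186]
ee_rot: [-2.419, 2.002, -0.002]
ft_force: [2.5, -0.3, 6.1]
width: 0.0309
grasp_force: 61.0
```

```bash
python3 st.py
```

```text
tcp [0.5911 0.0329 0.0186] fix xy [-0.0602 -0.028 ] ty yaw-F-90 -3.1408 F fix [-0.8 -2.4] 13.6667
```

Emit:
carry_out(targets=[-0.064,0.158,0,0,0.1,0,0,0,0,0.1])

```text
clock: 13.83
eef_pos: [0.5892, 0.0377, 0.0186]
ee_rot: [-2.419, 2.003, -0.002]
ft_force: [3.2, -0.3, 6.6]
width: 0.0308
grasp_force: 60.9
```

Emit:
carry_out(targets=[-0.038,0.095,0,0,0.1,0,0,0,0,0.1])

```text
clock: 14.0
eef_pos: [0.5884, 0.0403, 0.0186]
ee_rot: [-2.418, 2.003, -0.003]
ft_force: [5.2, 0.2, 3.9]
width: 0.0306
grasp_force: 60.7
```

```bash
python3 st.py
```

```text
tcp [0.5884 0.0403 0.0186] fix xy [-0.0524 -0.0269] ty yaw-F-90 -3.1414 F fix [-0.8 -5.1] 14.0
```

Emit:
carry_out(targets=[0,0,0,0,0.8,0,0,0,0,0.8,0,0,0.07,0,0.8,0,0,0,0,0.8,0.13,-0.69,0,0,0.8,0.13,-0.69,0,0,0.8,0,0,0,0,0,0,0,0,0,0,0,0,0,0,0,0,0,0,0,0,0,0,0,0,0,0,0,0,0,0])

```text
clock: 15.0
eef_pos: [0.5952, -0.0007, 0.0201]
ee_rot: [-2.421, 2.002, 0.0]
ft_force: [-0.2, 0.3, -0.4]
width: -0.0
grasp_force: 0.0
```

```bash
python3 st.py
```

```text
tcp [ 0.5952 -0.0007  0.0201] fix xy [-0.094  -0.0259] ty yaw-F-90 -3.1402 F fix [0.3 0.1] 15.0
```

Emit:
carry_out(targets=[-0.031,0.164,0,0,0,-0.031,0.164,0,0,0,-0.031,0.164,0,0,0,0,0,0,0,0])

```text
clock: 15.33
eef_pos: [0.5923, 0.0146, 0.0201]
ee_rot: [-2.421, 2.002, 0.0]
ft_force: [-0.7, 0.8, 0.2]
width: 0.0002
grasp_force: 0.0
```

Emit:
carry_out(targets=[-0.025,0.063,0,0,0,0,0,0,0,0])

```text
clock: 15.5
eef_pos: [0.5917, 0.0157, 0.0201]
ee_rot: [-2.42, 2.003, -0.0]
ft_force: [-0.0, -0.0, -0.1]
width: 0.0002
grasp_force: 0.0
```

Emit:
carry_out(targets=[-0.025,0.063,0,0,0,0,0,0,0,0])

```text
clock: 15.67
eef_pos: [0.591, 0.0171, 0.0202]
ee_rot: [2.42, -2.003, 0.001]
ft_force: [0.3, -2.0, -0.3]
width: -0.0001
grasp_force: 0.8
```

```bash
python3 st.py
```

```text
tcp [0.591  0.0171 0.0202] fix xy [-0.0757 -0.0251] ty yaw-F-90 -3.1412 F fix [-2.   0.1] 15.6667
```

Emit:
carry_out(targets=[-0.025,0.063,0,0,0,0,0,0,0,0])

```text
clock: 15.83
eef_pos: [0.591, 0.0172, 0.0203]
ee_rot: [2.417, -2.004, 0.006]
ft_force: [4.4, -11.3, -1.6]
width: -0.0
grasp_force: 5.7
```

Emit:
carry_out(targets=[-0.025,0.063,0,0,0,0,0,0,0,0])

```text
clock: 16.0
eef_pos: [0.5909, 0.0173, 0.0204]
ee_rot: [2.414, -2.005, 0.011]
ft_force: [6.7, -21.7, -1.8]
width: 0.0001
grasp_force: 10.6
```

```bash
python3 st.py
```

```text
tcp [0.5909 0.0173 0.0204] fix xy [-0.0755 -0.025 ] ty yaw-F-90 -3.144 F fix [-22.5  -2.6] 16.0
```

Emit:
carry_out(targets=[-0.014,0.064,0,0,0,0,0,0,0,0,0,0,0,0,0])

```text
clock: 16.25
eef_pos: [0.5909, 0.0174, 0.0205]
ee_rot: [2.411, -2.005, 0.015]
ft_force: [8.8, -29.9, -3.0]
width: -0.0
grasp_force: 15.2
```

Emit:
carry_out(targets=[-0.005,0.02,0,0,0,0,0,0,0,0,0,0,0,0,0])

```text
clock: 16.5
eef_pos: [0.5908, 0.0174, 0.0205]
ee_rot: [2.41, -2.006, 0.016]
ft_force: [9.6, -32.6, -3.8]
width: 0.0001
grasp_force: 16.7
```

```bash
python3 st.py
```

```text
tcp [0.5908 0.0174 0.0205] fix xy [-0.0754 -0.0249] ty yaw-F-90 -3.146 F fix [-33.8  -3.3] 16.5
```

Emit:
carry_out(targets=[0.09,-0.45,0,0,0,0.09,-0.45,0,0,0,0,0,1,0,0,0,0,1,0,0,0,0,1,0,0,0,0,1,0,0,0,0,1,0,0,-0.5,-1,1,0,0,-0.5,-1,0,0,0,-0.5,-1,0,0,0,-0.5,-1,0,0,0,-0.5,-1,0,0,0])

```text
clock: 17.5
eef_pos: [0.5196, -0.1525, 0.198]
ee_rot: [-2.42, 2.002, 0.0]
ft_force: [0.7, -0.0, -0.1]
width: -0.0003
grasp_force: 0.0
```

Emit:
carry_out(targets=[-0.5,-1,0,0,0,-0.5,-1,0,0,0,-0.5,-1,0,0,0,-0.5,-1,0,0,0,-0.5,-1,0,0,0,0,0,0,0,0,0,0,0,0,0])

```text
clock: 18.08
eef_pos: [0.4445, -0.3027, 0.1977]
ee_rot: [-2.416, 2.007, 0.001]
ft_force: [0.3, -0.0, 0.4]
width: -0.0001
grasp_force: 0.0
```

```bash
cat > m4.py <<'E'
from h import *
F=np.array([.5523,.0868,1.758])
V={n:vision.get_image(n) for n in("top","side")}; C=[]
for lab,L,f0,q in(("wedge",WEDGE+[0,0,.012],(-.045,-.026),(0,0,.042)),("coup",COUP,(.03,.025),(.03,.02,.03))):
    W=np.r_[toworld(F,*f0),F[2]]
    for n,d in V.items():
        hsv=cv2.cvtColor(d["img"],cv2.COLOR_BGR2HSV);H,S,Vv=[hsv[...,i].astype(int) for i in range(3)]
        m=(H<19)&(S>95)&(Vv>30) if lab=="wedge" else (Vv>(110 if n=="top" else 130))&(S<60)
        m=comp(m,proj(d,pose(W,np.array([q])))[0]); w,e=fit([(d,m)],L,W); print(lab,n,m.sum(),np.round(infix(F,w),4),round(e))
        I=cv2.resize(d["img"],None,fx=4,fy=4,interpolation=2)
x,y=(185,155);cv2.imwrite("pics/f.png",cv2.resize(V["top"]["img"][150:245,180:310],None,fx=6,fy=6,interpolation=2))
E
python3 m4.py
```

```text
wedge top 463.0 [-0.0465 -0.0272 -0.0069] 64
wedge side 599.0 [-0.0466 -0.0264 -0.0006] 70
coup top 1109.0 [ 0.0293  0.0241 -0.0023] 51
coup side 1272.0 [0.008  0.0254 0.0136] 275
```

View pics/f.png

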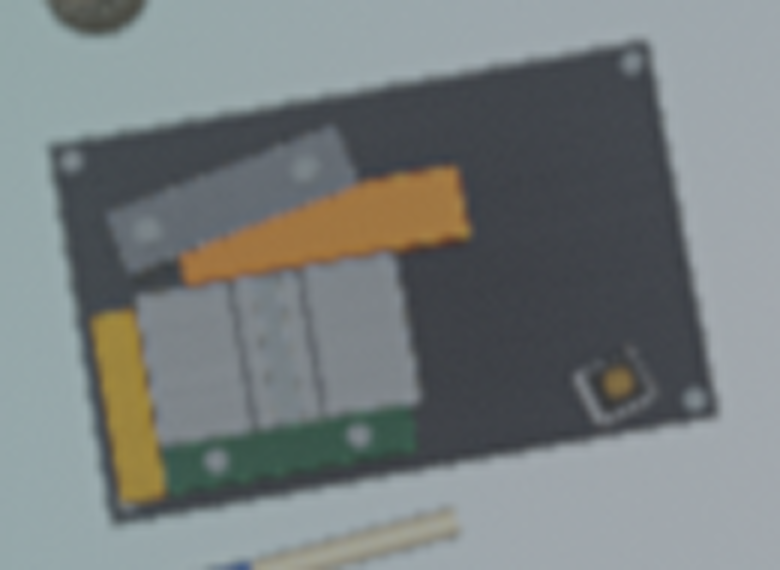

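The top crop shows the coupon against the stop (left edge around x=140–160) and flush on the green rail. The wedge is tight between the coupon and the grey rail, with its head at (440,205). The top-view fit puts the head at x −46.5 mm and the coupon at x 29.3 mm, both inside the limits. The side-view coupon fit is poor because the stop hides part of it, so I don't count it. The robot is clear, so I'm handing in.

```bash
python3 -c "
from workcell import arm
print(arm.hand_in())"
```

```text
the job is handed in; nothing more can be done
None
```

I handed the job in at about 18 s of the 72 s allowed. The coupon is against the end stop and flush on the green rail, and the wedge is jammed in the gap after a push of about 34 N. The force holding the coupon on the green rail could not be measured, and the hand-in returned no verdict.

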